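# Sweep the homework bits off the breakfast bar into the letter tray

### The job

Clear the breakfast bar: with your fingertips, sweep the spare tape roll, the eraser and the pencil sharpener along the bar, over the bevelled front lip and into the open front of the grey letter tray's lower level, until all three lie wholly on its flat floor, behind the lip. Slide them only - do not pick up, carry or flick any of them - and leave the marker, pen caddy, tape dispenser and canister where they stand.

Things in the scene. Friction and masses are not known exactly. Their poses are not given: they have to be found in the camera images.
- tray: Grey plastic two-level letter tray, fixed to the bar, no front wall. Origin: middle of its front edge at bar height; x level into the tray, y left when looking in, z up. 330 mm deep, 244 mm wide outside, 238 mm inside. Front lip: smooth bevel rising from 0 at x = 0 to 3 mm at x = 20 mm; flat floor behind it, 3 mm above the bar.
- tray_floor (a point): Point on the lower level's flat floor, on the tray's centre line 90 mm behind the front edge, in the part that is open from above (x 0 to 165 mm of the tray). Side walls here are 24 mm high, starting 32 mm behind the front edge; further back they are 52 mm high, as is the back wall.
- tray_upper (a point): Middle of the front edge of the half-depth upper level, which stands over the rear half only (tray x 168 to 330 mm). It lies 84 mm above the bar; the upper level's underside is 70 mm and its top rim 115 mm above the bar.
- tape_roll: Loose spare roll of clear tape (looks pale amber, cardboard core) lying flat: ring 50 mm outside diameter, 26 mm hole, 19 mm high, about 28 g. Origin: centre of its underside, z along the roll's axis (up).
- eraser: Loose off-white block eraser with a plain card sleeve, 45 x 23 mm, 14 mm high, about 18 g. Origin: centre of its underside, x along its length, z up.
- eraser_end_a (a point): Centre of the eraser's +x end face, 22.5 mm from its middle, 7 mm above its underside.
- eraser_end_b (a point): Centre of the eraser's -x end face, 22.5 mm from its middle, 7 mm above its underside.
- sharpener: Loose bare-metal two-hole pencil sharpener, a block 28 x 25 mm, 15 mm high, about 24 g. Origin: centre of its underside, x along its 28 mm length, z up.
- marker: Bystander: black marker lying loose on the bar, 140 mm long, 17 mm thick, square cap. Origin: middle of its length, on the bar; x along it towards the cap.
- caddy: Bystander: loose grey tilt-top pen caddy, 75 x 100 mm box 80 mm high, its lid standing open to 140 mm, with a black marker, pencil and ruler standing in it up to 165 mm high. Origin: centre of its underside.
- tape_dispenser: Bystander: loose tape dispenser, dark base 50 x 135 mm, 14 mm high, with a roll on a metal spring arm, 65 mm high in all. Origin: centre of its underside; y along the base's length.
- canister: Bystander: loose stainless canister with a twist cap, 84 mm diameter, 118 mm high. Origin: centre of its underside.

How it is judged:
At the end, for the whole second after the job is handed in: All three bits rest (under 20 mm/s) on the lower level inside its walls, under 40 mm high and behind the 20 mm bevel: tape roll's middle over 43 mm, sharpener's middle over 32 mm, both eraser ends over 18 mm behind the front edge (x of tape_roll in the frame of tray between 0.043 and 0.33 m and y of tape_roll in the frame of tray between -0.119 and 0.119 m and height (world z) of each of tape_roll, sharpener, eraser_end_a, eraser_end_b below 0.04 m and x of sharpener in the frame of tray between 0.032 and 0.33 m and y of sharpener in the frame of tray between -0.119 and 0.119 m and x of eraser_end_a in the frame of tray between 0.018 and 0.33 m and y of eraser_end_a in the frame of tray between -0.119 and 0.119 m and x of eraser_end_b in the frame of tray between 0.018 and 0.33 m and y of eraser_end_b in the frame of tray between -0.119 and 0.119 m and linear speed of each of tape_roll, eraser, sharpener below 0.02 m/s); the robot touches nothing.
It fails at once if a bit is picked up or carried: raised 35 mm, or raised level by 12 mm while the fingers touch it (height (world z) of any of tape_roll, eraser, sharpener above 0.035 m or (height (world z) of tape_roll above 0.012 m and angle between tape_roll's own z axis and vertical below 0.3 rad and contact force between the fingers and tape_roll above 0.2 N) or (height (world z) of eraser above 0.012 m and angle between eraser's own z axis and vertical below 0.3 rad and contact force between the fingers and eraser above 0.2 N) or (height (world z) of sharpener above 0.012 m and angle between sharpener's own z axis and vertical below 0.3 rad and contact force between the fingers and sharpener above 0.2 N)).
It fails at once if a bit is flicked or thrown (faster than 0.8 m/s) (linear speed of any of tape_roll, eraser, sharpener above 0.8 m/s).
It fails at once if the marker, caddy, tape dispenser or canister is shifted by more than 15 mm or tipped (distance of any of marker, caddy, tape_dispenser, canister from where it was at the start of the episode above 0.015 m or angle between any of marker, caddy, tape_dispenser, canister's own z axis and vertical above 0.5 rad).
It also fails if it takes over 67 s, if anything falls off the work surface, if the arm or the gripper's body presses on something with over 40 N, if the wrist force passes 120 N, or if a joint passes its speed limit or range.

### The arm

A 6-joint arm with a two-finger parallel gripper is mounted at the origin on the work surface. World frame = base frame: x ahead of the robot, y to its left, z up, the work surface at z = 0. Lengths are in m, angles in rad, forces in N, time in s.
With the tool pointing down it reaches from about 0.375 to 0.975 m from the base axis. Payload 3.8 kg.
Tool frame: the origin (TCP) lies at the centre of the arm's flange, where the gripper is bolted on; the fingertips stand 173 mm ahead of it and the grasp point (between the pads) lies 155 mm ahead of it (bot.tip_reach is the distance from the TCP to the fingertips, in m); z points along the fingers, y is the line along which they close (so a half turn about z gives the same grasp; the last joint's range is limited). The gripper opens to 85 mm and grips with 20 to 120 N. Pads are 22 mm wide; open, the fingers measure 114 mm over their backs; the gripper's body (76 mm by 85 mm) begins 54 mm behind the grasp point. The pads swing forward as they close: fully open they stand 13 mm farther back than shut.
Start: joints at [1.11, 0.264, 1.604, -0, 1.274, -0.037], TCP at [0.278, 0.615, 0.405] pointing down, gripper open.
Joint ranges: [-2.63, 2.63], [-0.94, 2.18], [0.31, 2.57], [-1.31, 4.45], [0, 2.66], [-2.55, 2.55]. Speed limits (rad/s): [2.57, 2.57, 3.14, 3.14, 3.14, 3.14].

### API

Orientations are given as a rotation vector (axis times angle).
In Python, from workcell import bot gives the robot as it stands.
- The arm moves only by the tool drive_tool, never from a script. Its arguments are lists of equal length, an entry for each row: "claw": the finger opening in mm, from 0 to 85.4; "slide": the shift along the world's x, y, z each as a share of 0.5 m, from -1 to 1, a list of three; "yaw": the turn about the world's z as a share of 180 degrees, from -1 to 1. A call has 1 to 8 rows; each row is the pose to reach, as a shift and turn from the pose commanded when the call began, turning the shorter way round; what a row does not reach only later rows make up. A row lasts 1/12 s, in which the tool goes at most 41.7 mm and 7.16 degrees, less where a joint would pass 70% of its speed; a pose out of reach is approached as far as the arm can. A call with a number of a shift or a turn outside -1 to 1 is refused whole. A call with a gripper value outside its range is refused whole. The fingers move at their own pace and stop on an object; "newtons" is the grip in N (left out, the last holds). Time passes only in rows, so rows that repeat a pose let the fingers close. It gives the time, the measured TCP pose, the force, the opening and the grip force at its end, in the units of the state.
- bot.read_state(): the state, without advancing time (a new reading comes with each control period).
- bot.read_camera(name): name is "scene" or "side" or "wrist"; returns a dict with "color" (480x640x3 uint8, red, green, blue), "depth" (480x640 float32, m along the optical axis (not along the pixel's ray), 0 where there is no reading), "mtx" (3x3 intrinsics, pixels), "eye" and "rotation" of the camera in the world. Camera axes: x right, y up, looking along -z (the intrinsics and any distortion apply to the point x, -y, -z); pixel columns grow to the right and rows downward; lengths in m; the calibration is good to about 2 mm. A picture is of the moment at which its call begins.
- bot.finish_job(): hands the job in; it is judged then, once.
The state is a dict: "time": time; "q": joint angles; "joint_vel": joint speeds; "joint_torque": joint torques, N m; "tool_pos": TCP position; "tcp_rot": TCP orientation; "wrist_force": force on the tool from outside, world axes, zero at the start; "torque": the same for the moment, N m; "width": opening from 0.0 (shut) to 1.0 (fully open); "grip_force": force on a finger pad.
Only numpy, scipy, OpenCV 4.12 (cv2) and the standard library are available. Lean on these libraries where they do the work, as an engineer would, in place of code of your own. Each camera call takes 0.05 s, during which the arm holds its last target. There are 200 camera calls.

## Working session

There is one attempt and no reset: what is moved stays moved. The work goes in short steps, Python scripts to look and compute and a tool call to move; the robot and the scene stay as the last step left them, time stands still between calls to the robot, and variables do not carry over. Pictures are saved under pics/ and viewed, at most 10 in all, crops included, and the job is handed in when it is done.

Besides the shell and the picture viewer there is one more tool, called after "Emit:" by a JSON object that holds its "method" and its "body". drive_tool: Moves the arm, as the interface text tells. Shift numbers are shares of 0.5 m and turn numbers shares of 180 degrees, none past 1 either way. Its arguments: {"type":"object","properties":{"claw":{"type":"array","items":{"type":"number"}},"slide":{"type":"array","items":{"type":"array","items":{"type":"number"}}},"yaw":{"type":"array","items":{"type":"number"}},"newtons":{"type":"number"}},"required":["claw","slide","yaw"]}

```bash
mkdir -p pics; cat > h.py <<'E'
import numpy as np, cv2
from workcell import bot
def cam(n):
    c=bot.read_camera(n); d=c["depth"]; K=c["mtx"]
    v,u=np.mgrid[0:480,0:640]
    P=np.stack([(u-K[0,2])/K[0,0]*d,-(v-K[1,2])/K[1,1]*d,-d],-1)@np.array(c["rotation"]).T+c["eye"]
    P[d==0]=np.nan
    return c["color"],P
def save(n,img): cv2.imwrite("pics/"+n,cv2.cvtColor(img,cv2.COLOR_RGB2BGR))
E
python3 - <<'E'
from h import *
for n in("scene","side"):
    c,P=cam(n); save(n+"0.png",c); np.savez(n+"0.npz",c=c,P=P)
    c0=bot.read_camera(n); print(n,c0["eye"],c0["rotation"],c0["mtx"])
s=bot.read_state(); print(s["time"],s["tool_pos"],s["tcp_rot"],s["width"],bot.tip_reach)
E
```

```text
Traceback (most recent call last):
  File "h.py", line 6, in cam
    P=np.stack([(u-K[0,2])/K[0,0]*d,-(v-K[1,2])/K[1,1]*d,-d],-1)@np.array(c["rotation"]).T+c["eye"]
      ~~~~~~~~~~~~~~~~~~~~~~~~~~~~~~~~~~~~~~~~~~~~~~~~~~~~~~~~~~~~~~~~~~~~~~~~~~~~~~~~~~~~^~~~~~~~~
ValueError: operands could not be broadcast together with shapes (480,640) (3,)
```

```bash
sed -i 's/np.array(c\["rotation"\]).T/cv2.Rodrigues(np.array(c["rotation"],float))[0].T/' h.py
python3 - <<'E'
from h import *
for n in("scene","side"):
    c,P=cam(n); save(n+"0.png",c); np.savez(n+"0.npz",c=c,P=P)
    print(n,np.nanpercentile(P[...,2],[5,50,95]))
s=bot.read_state(); print(s["time"],s["tool_pos"],s["tcp_rot"],s["width"],bot.tip_reach)
E
```

```text
scene [-7.44294249e-01 -6.54044294e-05  8.33026382e-02]
side [-0.34384388  0.00189949  0.14065234]
0.15 [0.27746465 0.61503871 0.40362525] [-6.60678406e-01 -3.07083937e+00  2.75288394e-03] 1.0008569286324898 0.1734
```

View pics/scene0.png

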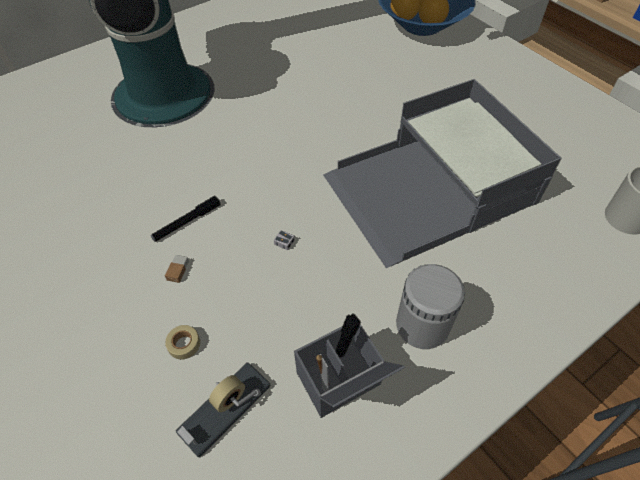

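View pics/side0.png

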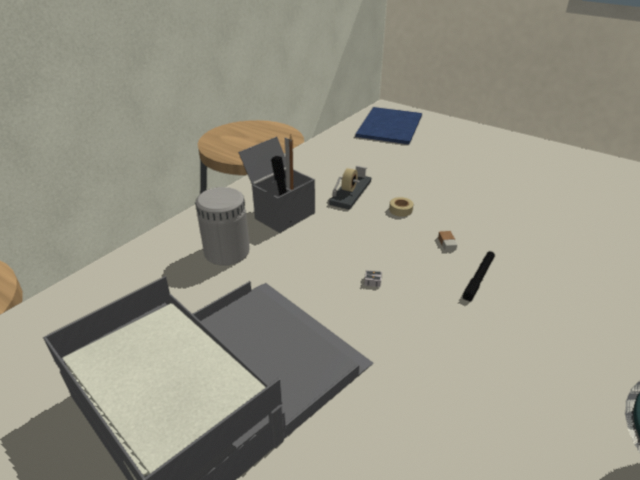

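The scene view shows the marker at (186,219), eraser (177,268), roll (183,342), sharpener (284,240), tray front corners (325,178) and (388,261), caddy (345,365), dispenser (223,410) and canister (430,305). The side view agrees with this. Next I'll measure positions.

```bash
cat >> h.py <<'E'
def blobs(P,c,lo=0.006,hi=0.25,xlim=(0.15,1.3),ylim=(-.7,.7),amin=25):
    z=P[...,2]; m=((z>lo)&(z<hi)&(P[...,0]>xlim[0])&(P[...,0]<xlim[1])&(abs(P[...,1])<ylim[1])).astype(np.uint8)
    n,L,S,C=cv2.connectedComponentsWithStats(m,connectivity=4)
    for i in range(1,n):
        if S[i,4]<amin: continue
        p=P[L==i]; r=cv2.minAreaRect((p[:,:2]*1000).astype(np.float32))
        print("px",C[i].round(),"n",S[i,4],"rect mm",np.round(r[0]),np.round(r[1]),round(r[2]),"zmax %.3f"%p[:,2].max(),"box",np.round(cv2.boxPoints(r)).astype(int).tolist())
E
python3 - <<'E'
from h import *
for n in("scene","side"):
    f=np.load(n+"0.npz"); P=f["P"]; print(n); blobs(P,f["c"])
    pts={"scene":[(325,178),(388,261),(340,166),(284,255),(250,300)],"side":[(370,362),(265,285),(400,300)]}[n]
    for u,v in pts: print(u,v,P[v,u].round(4))
E
```

```text
scene
px [428.  17.] n 1529 rect mm [212. 621.] [123. 158.] 1 zmax 0.090 box [[149, 699], [151, 541], [274, 542], [272, 700]]
px [475. 151.] n 13953 rect mm [577. 299.] [300. 251.] 79 zmax 0.119 box [[426, 175], [673, 129], [728, 423], [482, 469]]
px [626. 203.] n 1533 rect mm [832. 509.] [52. 79.] 45 zmax 0.098 box [[785, 518], [841, 462], [878, 500], [823, 555]]
px [187. 217.] n 685 rect mm [ 372. -126.] [ 20. 139.] 5 zmax 0.022 box [[357, -57], [368, -196], [388, -194], [376, -56]]
px [284. 239.] n 240 rect mm [518. -10.] [29. 26.] 26 zmax 0.020 box [[499, -4], [511, -28], [536, -15], [525, 8]]
px [176. 268.] n 380 rect mm [ 458. -188.] [25. 46.] 38 zmax 0.017 box [[434, -178], [463, -214], [482, -198], [454, -162]]
px [429. 305.] n 4356 rect mm [780.  73.] [82. 83.] 51 zmax 0.121 box [[722, 67], [786, 15], [838, 79], [774, 131]]
px [342. 365.] n 4746 rect mm [785. -85.] [101. 108.] 82 zmax 0.164 box [[725, -128], [832, -143], [846, -43], [738, -28]]
px [182. 341.] n 746 rect mm [ 586. -242.] [49. 50.] 87 zmax 0.022 box [[559, -265], [610, -268], [612, -219], [562, -216]]
px [222.
[... 782 characters left out ...]
px [400. 206.] n 373 rect mm [ 583. -241.] [49. 52.] 11 zmax 0.024 box [[554, -219], [564, -271], [612, -262], [602, -210]]
px [447. 240.] n 266 rect mm [ 456. -188.] [25. 48.] 39 zmax 0.019 box [[431, -177], [461, -214], [481, -199], [450, -161]]
px [478. 277.] n 541 rect mm [ 369. -127.] [ 17. 142.] 4 zmax 0.023 box [[355, -57], [365, -198], [382, -197], [373, -55]]
px [372. 278.] n 233 rect mm [514.  -9.] [28. 27.] 25 zmax 0.019 box [[495, -3], [507, -27], [532, -15], [521, 9]]
px [170. 387.] n 31663 rect mm [573. 294.] [309. 250.] 80 zmax 0.119 box [[423, 163], [669, 120], [723, 424], [477, 468]]
370 362 [0.4274 0.1423 0.0019]
265 285 [0.6585 0.1033 0.0021]
400 300 [0.4534 0.0026 0.0022]
```

Emit:
{"method": "drive_tool", "body": {"claw": [18,18,18,18,18,18,18,18], "slide": [[0.228,-0.6,0],[0.228,-0.6,0],[0.228,-0.6,0],[0.228,-0.6,0],[0.228,-0.6,0],[0.228,-0.6,0],[0.228,-0.6,0],[0.228,-0.6,0]], "yaw": [-0.28,-0.28,-0.28,-0.28,-0.28,-0.28,-0.28,-0.28]}}

```text
time: 0.82
tool_pos: [0.3919, 0.3124, 0.4044]
tcp_rot: [1.913, 2.491, -0.002]
wrist_force: [0.8, -0.6, 0.5]
width: 0.21
grip_force: 0.0
```

Emit:
{"method": "drive_tool", "body": {"claw": [18,18,18,18,18,18,18], "slide": [[0.114,-0.38,0],[0.114,-0.38,0],[0.114,-0.38,0],[0.114,-0.38,0],[0.114,-0.38,0],[0.114,-0.38,0],[0.114,-0.38,0]], "yaw": [-0.141,-0.141,-0.141,-0.141,-0.141,-0.141,-0.141]}}

```text
time: 1.4
tool_pos: [0.4488, 0.1237, 0.4045]
tcp_rot: [-2.411, -2.013, 0.0]
wrist_force: [-0.8, 1.2, 0.7]
width: 0.21
grip_force: 0.0
```

Emit:
{"method": "drive_tool", "body": {"claw": [18,18,18,18,18,18,18,18], "slide": [[0.114,-0.38,-0.3],[0.114,-0.38,-0.3],[0.114,-0.38,-0.3],[0.114,-0.38,-0.3],[0.114,-0.38,-0.3],[0.114,-0.38,-0.3],[0.114,-0.38,-0.3],[0.114,-0.38,-0.3]], "yaw": [0,0,0,0,0,0,0,0]}}

```text
time: 2.07
tool_pos: [0.5051, -0.0646, 0.2525]
tcp_rot: [-2.406, -2.014, 0.004]
wrist_force: [0.2, 0.4, -0.6]
width: 0.207
grip_force: 0.0
```

Emit:
{"method": "drive_tool", "body": {"claw": [18,18,18,18], "slide": [[0,0,-0.08],[0,0,-0.13],[0,0,-0.146],[0,0,-0.146]], "yaw": [0,0,0,0]}}

```text
time: 2.4
tool_pos: [0.5044, -0.0628, 0.1802]
tcp_rot: [-2.403, -2.018, 0.004]
wrist_force: [-0.2, 0.0, 0.3]
width: 0.209
grip_force: 0.0
```

```bash
python3 - <<'E'
from h import *
c,P=cam("side"); 
cv2.imwrite("pics/s1.png",cv2.resize(c[190:350,270:510,::-1],None,fx=3,fy=3,interpolation=cv2.INTER_CUBIC))
print(bot.read_state()["tool_pos"])
E
```

```text
[ 0.50547095 -0.06327134  0.18178934]
```

View pics/s1.png

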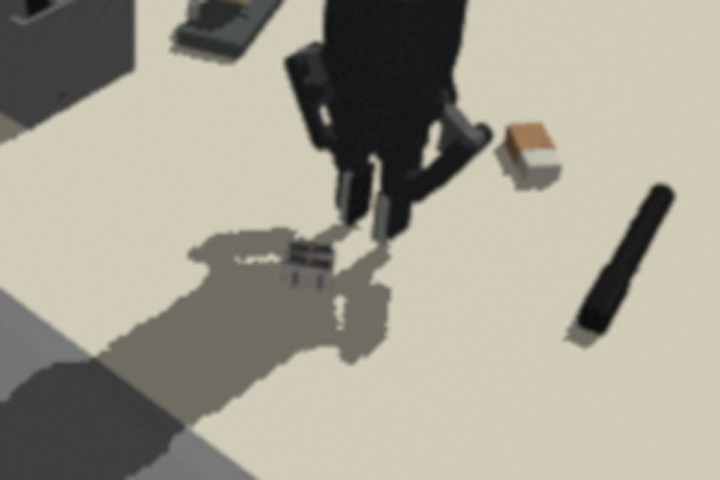

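The fingertips are at crop (355,222) and (388,240), just above the bar and behind the sharpener at (308,265), clear of everything else. I'll lower slightly and sweep.

Emit:
{"method": "drive_tool", "body": {"claw": [18,18,18,18,18,18,18,18], "slide": [[0,0,-0.008],[0.0054,0.0295,-0.008],[0.0108,0.059,-0.008],[0.0162,0.0885,-0.008],[0.0216,0.118,-0.008],[0.027,0.1475,-0.008],[0.0324,0.177,-0.008],[0.0378,0.2065,-0.008]], "yaw": [0,0,0,0,0,0,0,0]}}

```text
time: 3.12
tool_pos: [0.5259, 0.0397, 0.1801]
tcp_rot: [2.405, 2.017, 0.006]
wrist_force: [-0.0, -0.3, -0.7]
width: 0.213
grip_force: 0.0
```

```bash
python3 - <<'E'
from h import *
O=np.array([.543,.121]); xt=np.array([.18,.984]); yt=np.array([-.984,.18])
c,P=cam("side"); print(bot.read_state()["tool_pos"],bot.read_state()["wrist_force"])
cv2.imwrite("pics/s2.png",cv2.resize(c[190:390,210:510,::-1],None,fx=2.6,fy=2.6,interpolation=cv2.INTER_CUBIC))
E
```

```text
[0.5263915  0.04146155 0.18025943] [0.07203869 0.85449449 0.80229655]
```

View pics/s2.png

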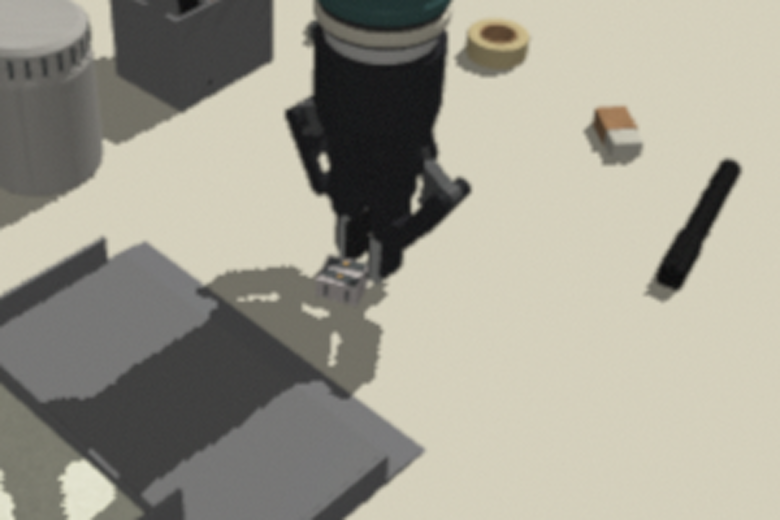

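The sharpener, at (345,280), is square against both fingertips. I'll carry on over the lip.

Emit:
{"method": "drive_tool", "body": {"claw": [18,18,18,18,18,18,18,18], "slide": [[0.0054,0.0295,0],[0.0108,0.059,0],[0.0162,0.0885,0],[0.0216,0.118,0],[0.027,0.1475,0],[0.0324,0.177,0],[0.0378,0.2065,0],[0.0432,0.236,0]], "yaw": [0,0,0,0,0,0,0,0]}}

```text
time: 3.83
tool_pos: [0.547, 0.1577, 0.1794]
tcp_rot: [2.407, 2.017, 0.004]
wrist_force: [-0.1, -0.6, 0.0]
width: 0.209
grip_force: 0.1
```

Emit:
{"method": "drive_tool", "body": {"claw": [18,18,18,18,18], "slide": [[0.0036,0.02,0],[0.0054,0.03,0],[0.0054,0.03,0],[0.0,0.0,0.02],[-0.01,-0.05,0.08]], "yaw": [0,0,0,0,0]}}

```text
time: 4.25
tool_pos: [0.5387, 0.1318, 0.2137]
tcp_rot: [-2.402, -2.018, 0.012]
wrist_force: [0.2, -0.4, -0.0]
width: 0.212
grip_force: 0.0
```

Emit:
{"method": "drive_tool", "body": {"claw": [30,30,30,30,30,30,30], "slide": [[0,-0.08,0.08],[0.05,-0.16,0.14],[0.05,-0.24,0.14],[0.05,-0.32,0.14],[0.05,-0.4,0.14],[0.05,-0.48,0.14],[0.05,-0.54,0.14]], "yaw": [0,0,0,0,0,0,0]}}

```text
time: 4.83
tool_pos: [0.5654, -0.1369, 0.288]
tcp_rot: [2.408, 2.017, -0.0]
wrist_force: [0.2, -0.2, 0.7]
width: 0.352
grip_force: 0.0
```

```bash
cat >> h.py <<'E'
O=np.array([.543,.121]); xt=np.array([.18,.984]); yt=np.array([-.984,.18])
def tr(p): d=np.array(p[:2])-O; return np.round([d@xt,d@yt],3)
E
python3 - <<'E'
from h import *
for n in("scene","side"):
    c,P=cam(n); print(n); blobs(P,c,lo=0.010,hi=.03,ylim=(0,.4),amin=40)
save("s3.png",cam("scene")[0])
s=bot.read_state();print(s["tool_pos"],tr(s["tool_pos"]))
E
```

```text
scene
px [376. 149.] n 470 rect mm [449. 260.] [178.   8.] 79 zmax 0.030 box [[429, 174], [436, 172], [469, 347], [462, 348]]
px [388. 198.] n 202 rect mm [557. 195.] [29. 27.] 25 zmax 0.022 box [[538, 202], [549, 177], [575, 189], [564, 213]]
px [467. 227.] n 740 rect mm [695. 265.] [275.   7.] 79 zmax 0.030 box [[666, 131], [673, 129], [725, 399], [718, 400]]
px [168. 228.] n 238 rect mm [ 373. -163.] [17. 64.] 5 zmax 0.018 box [[362, -132], [368, -196], [385, -194], [379, -130]]
px [176. 267.] n 339 rect mm [ 458. -188.] [24. 46.] 40 zmax 0.017 box [[434, -178], [464, -214], [482, -198], [453, -163]]
px [418. 338.] n 314 rect mm [792.  54.] [82. 36.] 30 zmax 0.030 box [[747, 49], [765, 17], [836, 59], [818, 90]]
px [182. 341.] n 678 rect mm [ 586. -242.] [49. 49.] 13 zmax 0.023 box [[557, -224], [568, -271], [615, -260], [605, -213]]
px [362. 351.] n 131 rect mm [765. -36.] [51.  7.] 0 zmax 0.030 box [[739, -32], [739, -39], [790, -39], [790, -32]]
px [339. 352.] n 47 rect mm [745. -64.] [18.  7.] 24 zmax 0.030 box [[735, -64], [738, -71], [754, -64], [752, -57]]
px [332. 365.] n 
[... 921 characters left out ...]
0, -177], [461, -214], [480, -198], [448, -161]]
px [226. 255.] n 413 rect mm [759.  90.] [83. 40.] 49 zmax 0.030 box [[717, 72], [747, 46], [802, 108], [772, 135]]
px [478. 276.] n 508 rect mm [ 369. -126.] [ 17. 142.] 4 zmax 0.024 box [[355, -56], [365, -198], [382, -196], [372, -55]]
px [222. 301.] n 494 rect mm [676. 184.] [109.   6.] 80 zmax 0.027 box [[663, 131], [670, 130], [689, 237], [683, 238]]
px [278. 340.] n 343 rect mm [554. 195.] [28. 28.] 23 zmax 0.023 box [[535, 202], [546, 176], [572, 187], [561, 213]]
px [289. 425.] n 1355 rect mm [449. 285.] [229.   6.] 81 zmax 0.030 box [[427, 173], [433, 172], [471, 398], [464, 399]]
[ 0.56543524 -0.13787124  0.28762969] [-0.251 -0.069]
```

View pics/s3.png

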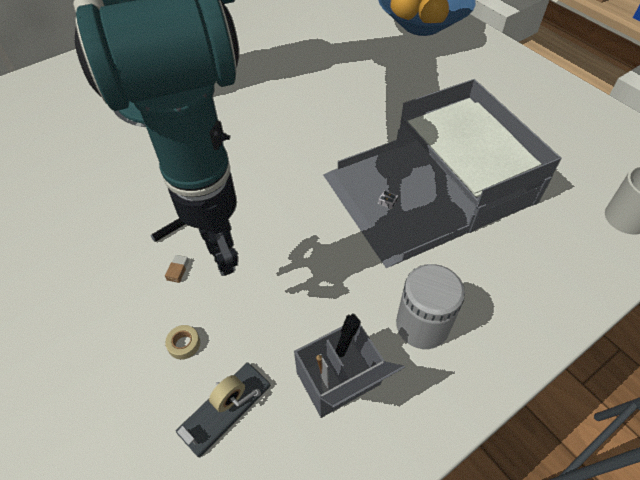

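The sharpener lies on the tray floor at scene pixel (388,198), about 75 mm behind the front edge. The other objects have not moved. The roll at (182,341) is next.

Emit:
{"method": "drive_tool", "body": {"claw": [30,30,30,30,30,30,30,30], "slide": [[0.008,-0.08,0],[0.016,-0.16,0],[0.024,-0.24,0],[0.032,-0.31,0],[0.032,-0.31,-0.08],[0.032,-0.31,-0.15],[0.032,-0.31,-0.2],[0.032,-0.31,-0.216]], "yaw": [0.033,0.033,0.033,0.033,0.033,0.033,0.033,0.033]}}

```text
time: 5.65
tool_pos: [0.5795, -0.2871, 0.174]
tcp_rot: [-2.293, -2.134, 0.005]
wrist_force: [-0.9, -0.3, -1.1]
width: 0.354
grip_force: 0.0
```

Emit:
{"method": "drive_tool", "body": {"claw": [30,30,30,30,30,30,30,30], "slide": [[0,0,0],[0.002,0.03,0],[0.004,0.06,0],[0.006,0.09,0],[0.008,0.12,0],[0.0105,0.15,0],[0.013,0.18,0],[0.015,0.21,0]], "yaw": [0,0,0,0,0,0,0,0]}}

```text
time: 6.32
tool_pos: [0.5899, -0.1824, 0.1804]
tcp_rot: [2.298, 2.14, 0.001]
wrist_force: [0.5, -1.4, 0.3]
width: 0.351
grip_force: 0.2
```

```bash
python3 - <<'E'
from h import *
c,P=cam("side"); s=bot.read_state();print(s["tool_pos"],s["wrist_force"])
cv2.imwrite("pics/s4.png",cv2.resize(c[130:350,210:510,::-1],None,fx=2.5,fy=2.5,interpolation=cv2.INTER_CUBIC))
E
```

```text
[ 0.5897092  -0.18018305  0.17991094] [0.83857296 1.68792426 0.00952382]
```

View pics/s4.png

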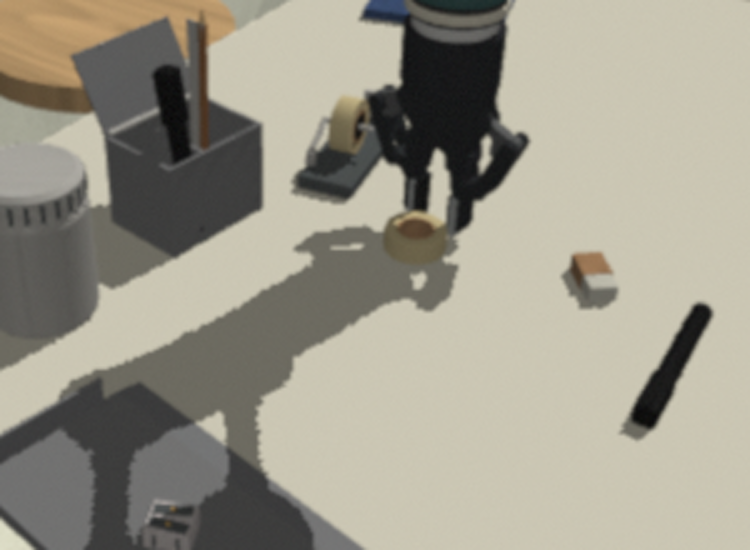

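The roll at (415,238) is nested between both fingertips, and the dispenser and eraser are clear. I'll keep pushing.

Emit:
{"method": "drive_tool", "body": {"claw": [30,30,30,30,30,30,30,30], "slide": [[0.002,0.03,0],[0.004,0.06,0],[0.0065,0.09,0],[0.0085,0.12,0],[0.0105,0.15,0],[0.0125,0.18,0],[0.015,0.21,0],[0.017,0.24,0]], "yaw": [0,0,0,0,0,0,0,0]}}

```text
time: 7.03
tool_pos: [0.5981, -0.0628, 0.1796]
tcp_rot: [-2.3, -2.14, 0.0]
wrist_force: [-0.1, 0.5, 0.1]
width: 0.351
grip_force: 0.1
```

Emit:
{"method": "drive_tool", "body": {"claw": [30,30,30,30,30,30,30,30], "slide": [[0.002,0.03,0],[0.004,0.06,0],[0.0065,0.09,0],[0.0085,0.12,0],[0.0105,0.15,0],[0.0125,0.18,0],[0.015,0.21,0],[0.017,0.24,0]], "yaw": [0,0,0,0,0,0,0,0]}}

```text
time: 7.7
tool_pos: [0.6066, 0.0571, 0.1796]
tcp_rot: [-2.3, -2.14, 0.0]
wrist_force: [0.5, -0.5, 0.0]
width: 0.351
grip_force: 0.2
```

```bash
python3 - <<'E'
from h import *
c,P=cam("side"); s=bot.read_state();print(s["tool_pos"],s["wrist_force"],tr(s["tool_pos"]))
cv2.imwrite("pics/s5.png",cv2.resize(c[170:390,190:490,::-1],None,fx=2.5,fy=2.5,interpolation=cv2.INTER_CUBIC))
E
```

```text
[0.60681141 0.05930668 0.17977597] [0.67726372 1.08701185 0.61422606] [-0.049 -0.074]
```

View pics/s5.png

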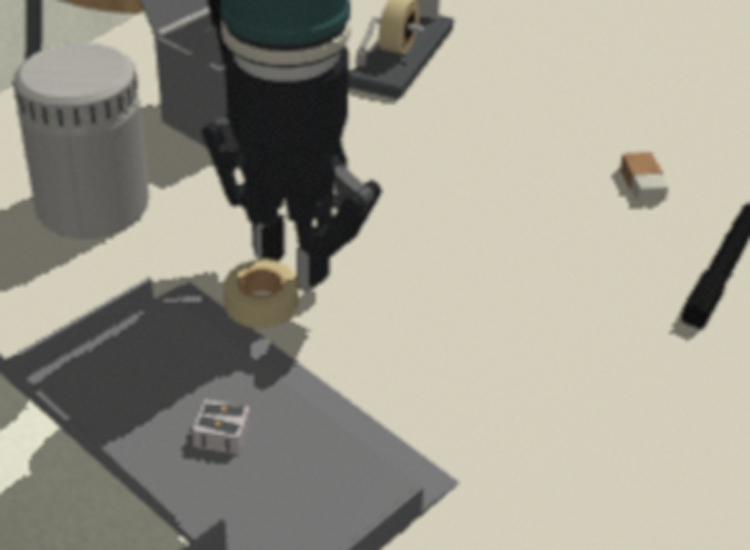

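The roll at (260,292) is entering over the lip, still nested. I'll finish this push, then back off toward the eraser.

Emit:
{"method": "drive_tool", "body": {"claw": [30,30,30,30,30,30,30,30], "slide": [[0.002,0.03,0],[0.004,0.06,0],[0.0065,0.09,0],[0.0085,0.12,0],[0.0105,0.15,0],[0.0125,0.18,0],[0.0135,0.19,0],[0.0135,0.19,0]], "yaw": [0,0,0,0,0,0,0,0]}}

```text
time: 8.42
tool_pos: [0.6134, 0.1524, 0.1797]
tcp_rot: [2.298, 2.142, 0.001]
wrist_force: [-0.5, 0.1, -0.9]
width: 0.349
grip_force: 0.0
```

Emit:
{"method": "drive_tool", "body": {"claw": [30,30,24,24,24,24,24,24], "slide": [[-0.002,-0.04,0],[-0.002,-0.08,0.06],[-0.03,-0.12,0.12],[-0.06,-0.18,0.16],[-0.09,-0.25,0.18],[-0.12,-0.32,0.18],[-0.16,-0.39,0.18],[-0.2,-0.46,0.18]], "yaw": [0,0,-0.013,-0.013,-0.013,-0.013,-0.013,-0.013]}}

```text
time: 9.08
tool_pos: [0.5123, -0.0812, 0.2703]
tcp_rot: [2.342, 2.092, 0.001]
wrist_force: [0.8, -1.8, 0.2]
width: 0.284
grip_force: 0.0
```

```bash
python3 - <<'E'
from h import *
for n in("scene","side"):
    c,P=cam(n); print(n); blobs(P,c,lo=0.010,hi=.027,xlim=(.44,.655),ylim=(-.3,.3),amin=100)
s=bot.read_state();print(s["tool_pos"],tr(s["tool_pos"]), "sh",tr((.556,.195)))
E
```

```text
scene
px [376. 150.] n 222 rect mm [447. 253.] [94.  7.] 80 zmax 0.027 box [[436, 207], [443, 206], [458, 299], [452, 300]]
px [388. 198.] n 201 rect mm [557. 194.] [29. 26.] 22 zmax 0.021 box [[539, 201], [549, 177], [576, 188], [566, 212]]
px [406. 221.] n 506 rect mm [619. 184.] [49. 50.] 12 zmax 0.025 box [[590, 203], [600, 154], [647, 164], [637, 213]]
px [176. 267.] n 330 rect mm [ 458. -188.] [25. 46.] 42 zmax 0.017 box [[433, -179], [464, -213], [482, -197], [452, -162]]
side
px [446. 238.] n 207 rect mm [ 455. -187.] [25. 49.] 39 zmax 0.019 box [[430, -176], [461, -214], [480, -198], [449, -160]]
px [251. 317.] n 715 rect mm [615. 185.] [49. 49.] 83 zmax 0.026 box [[587, 164], [637, 158], [642, 207], [593, 212]]
px [278. 340.] n 339 rect mm [554. 195.] [28. 27.] 24 zmax 0.023 box [[536, 202], [547, 177], [573, 188], [562, 213]]
px [306. 411.] n 363 rect mm [447. 268.] [63.  5.] 80 zmax 0.027 box [[439, 238], [443, 237], [455, 299], [450, 300]]
[ 0.51032315 -0.08354103  0.26930366] [-0.207 -0.005] sh [0.075 0.001]
```

Sharpener and roll are both about 76 mm behind the front edge, on the floor. Eraser next.

Emit:
{"method": "drive_tool", "body": {"claw": [24,24,24,24,24,24,24,24], "slide": [[-0.025,-0.075,0],[-0.05,-0.15,0],[-0.075,-0.225,0],[-0.1,-0.3,0],[-0.114,-0.336,-0.06],[-0.114,-0.336,-0.13],[-0.114,-0.336,-0.175],[-0.114,-0.336,-0.184]], "yaw": [0,0,0,0,0,0,0,0]}}

```text
time: 9.85
tool_pos: [0.4538, -0.2466, 0.1734]
tcp_rot: [-2.339, -2.085, 0.004]
wrist_force: [-2.6, -1.7, 9.5]
width: 0.279
grip_force: 6.1
```

Emit:
{"method": "drive_tool", "body": {"claw": [24,24,24,24,24,24,24,24], "slide": [[0,0,0],[0.003,0.025,0],[0.0055,0.05,0],[0.0085,0.075,0],[0.011,0.1,0],[0.014,0.125,0],[0.017,0.15,0],[0.0195,0.175,0]], "yaw": [0,0,0,0,0,0,0,0]}}

```text
time: 10.52
tool_pos: [0.4664, -0.1582, 0.1781]
tcp_rot: [2.342, 2.093, 0.001]
wrist_force: [-1.1, 0.1, 0.5]
width: 0.278
grip_force: 0.1
```

```bash
python3 - <<'E'
from h import *
c,P=cam("side"); s=bot.read_state();print(s["tool_pos"],s["wrist_force"])
cv2.imwrite("pics/s6.png",cv2.resize(c[160:320,340:560,::-1],None,fx=3,fy=3,interpolation=cv2.INTER_CUBIC))
E
```

```text
[ 0.46604792 -0.15675557  0.17771925] [-0.73466167  1.75158971  0.71681371]
```

View pics/s6.png

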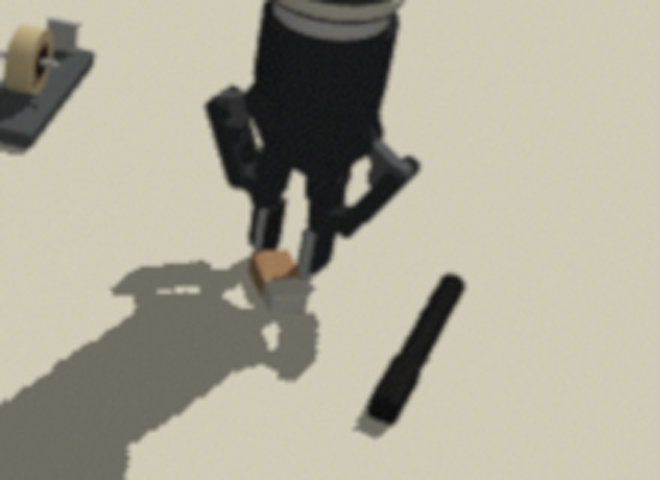

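The eraser at (278,282) has its corner nested between the fingertips, and the marker is clear. I'll raise slightly and keep pushing.

Emit:
{"method": "drive_tool", "body": {"claw": [24,24,24,24,24,24,24,24], "slide": [[0.0025,0.0275,0],[0.0045,0.055,0],[0.007,0.0825,0],[0.0095,0.11,0],[0.0115,0.1375,0],[0.014,0.165,0],[0.0165,0.1925,0],[0.0185,0.22,0]], "yaw": [0,0,0,0,0,0,0,0]}}

```text
time: 11.23
tool_pos: [0.4753, -0.0489, 0.1777]
tcp_rot: [2.343, 2.093, -0.0]
wrist_force: [-0.6, 0.1, -0.4]
width: 0.282
grip_force: 0.1
```

Emit:
{"method": "drive_tool", "body": {"claw": [24,24,24,24,24,24,24,24], "slide": [[0.0025,0.0275,0],[0.0045,0.055,0],[0.007,0.0825,0.001],[0.0095,0.11,0.002],[0.0115,0.1375,0.003],[0.014,0.165,0.004],[0.0165,0.1925,0.004],[0.0185,0.22,0.004]], "yaw": [0,0,0,0,0,0,0,0]}}

```text
time: 11.9
tool_pos: [0.4845, 0.0611, 0.1797]
tcp_rot: [2.343, 2.093, -0.0]
wrist_force: [-0.3, -0.6, 0.9]
width: 0.275
grip_force: 0.1
```

```bash
python3 - <<'E'
from h import *
c,P=cam("side"); s=bot.read_state();print(s["tool_pos"],s["wrist_force"],tr(s["tool_pos"]))
cv2.imwrite("pics/s7.png",cv2.resize(c[200:420,190:490,::-1],None,fx=2.5,fy=2.5,interpolation=cv2.INTER_CUBIC))
E
```

```text
[0.48470886 0.06263269 0.17977514] [0.54971535 1.54304989 1.32330252] [-0.068  0.047]
```

View pics/s7.png

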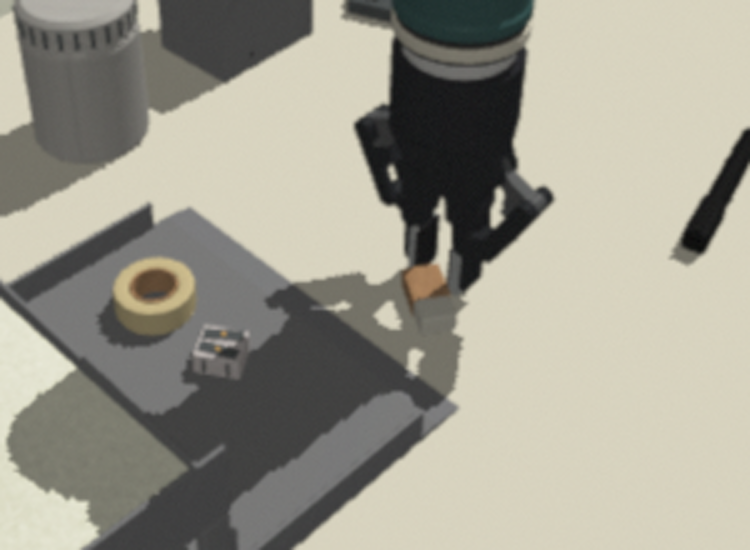

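The eraser at (428,297) is still nested just outside the lip. One more push, then retreat.

Emit:
{"method": "drive_tool", "body": {"claw": [24,24,24,24,24,24,24,24], "slide": [[0.004,0.0275,0],[0.008,0.055,0],[0.0125,0.0825,0],[0.0165,0.11,0],[0.0205,0.1375,0],[0.025,0.165,0],[0.029,0.19,0],[0.03,0.2,0]], "yaw": [0,0,0,0,0,0,0,0]}}

```text
time: 12.62
tool_pos: [0.4999, 0.1615, 0.1798]
tcp_rot: [2.342, 2.094, 0.001]
wrist_force: [1.7, -0.1, 0.5]
width: 0.281
grip_force: 0.1
```

Emit:
{"method": "drive_tool", "body": {"claw": [24,24,24,24,24,24,24,24], "slide": [[0,0,0],[-0.004,-0.04,0],[-0.007,-0.08,0.06],[-0.01,-0.12,0.12],[-0.013,-0.18,0.17],[-0.016,-0.24,0.22],[-0.016,-0.3,0.25],[-0.016,-0.35,0.25]], "yaw": [0,0,0,0,0,0,0,0]}}

```text
time: 13.28
tool_pos: [0.4927, -0.0172, 0.3091]
tcp_rot: [2.339, 2.088, 0.007]
wrist_force: [0.6, 0.1, 0.5]
width: 0.285
grip_force: 0.0
```

```bash
python3 - <<'E'
from h import *
for n in("scene","side"):
    c,P=cam(n); print(n); blobs(P,c,lo=0.010,hi=.027,xlim=(.3,.655),ylim=(-.3,.3),amin=100)
s=bot.read_state();print(s["time"],s["tool_pos"],s["wrist_force"])
cv2.imwrite("pics/s8.png",cam("scene")[0][...,::-1])
E
```

```text
scene
px [367. 153.] n 346 rect mm [444. 237.] [129.   7.] 80 zmax 0.026 box [[429, 174], [436, 173], [460, 299], [452, 301]]
px [363. 182.] n 239 rect mm [497. 185.] [23. 49.] 51 zmax 0.021 box [[471, 191], [508, 160], [523, 178], [485, 209]]
px [388. 198.] n 200 rect mm [557. 194.] [28. 26.] 23 zmax 0.022 box [[539, 201], [549, 177], [575, 188], [565, 212]]
px [187. 217.] n 580 rect mm [ 372. -126.] [ 19. 138.] 4 zmax 0.021 box [[358, -58], [367, -196], [386, -194], [377, -57]]
px [406. 221.] n 512 rect mm [619. 184.] [49. 50.] 76 zmax 0.025 box [[588, 167], [637, 154], [649, 201], [600, 214]]
side
px [478. 276.] n 506 rect mm [ 369. -126.] [ 17. 139.] 4 zmax 0.023 box [[355, -57], [365, -196], [382, -195], [372, -56]]
px [251. 318.] n 715 rect mm [615. 185.] [49. 49.] 1 zmax 0.026 box [[590, 209], [591, 160], [640, 160], [639, 210]]
px [278. 340.] n 336 rect mm [554. 195.] [28. 27.] 22 zmax 0.023 box [[536, 202], [546, 177], [572, 188], [562, 213]]
px [314. 354.] n 497 rect mm [494. 186.] [24. 48.] 49 zmax 0.023 box [[468, 192], [505, 161], [520, 179], [484, 210]]
px [322. 397.] n 686 rect mm [441. 236.] [129.   5.] 80 zmax 0.027 box [[427, 173], [432, 172], [455, 299], [450, 300]]
13.3833 [ 0.49161542 -0.01820102  0.30609674] [ 0.44631246 -0.85962733 -1.29636478]
```

View pics/s8.png

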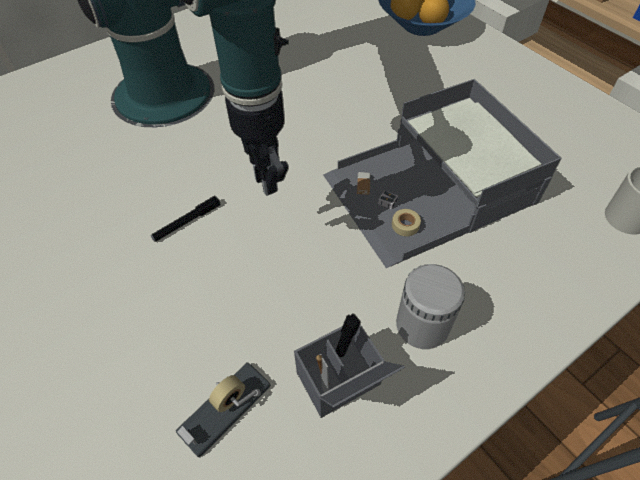

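All three lie on the floor: eraser (363,182), sharpener (388,198) and roll (406,221). The eraser's rear corner is about 32 mm behind the front edge, so it clears the bevel. The bystanders have not moved and the arm is clear.

```bash
python3 -c "
from workcell import bot
print(bot.finish_job())"
```

```text
the job is handed in; nothing more can be done
None
```

The tape roll, eraser and sharpener were all slid onto the tray's lower floor behind the lip, the bystanders weren't moved, and the job was handed in at about 13.4 s; no verdict came back.

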